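# Lever up the heavy flap of the offcut box

### The job

With the fingertips, push the red safety stop by its upright plate all the way across, so that its block comes out from under the lever; then press the rubber pad on the lever's long end all the way down, so that its short end raises the heavy yellow flap of the offcut box, and finish while holding it pressed down like that. Only push and press: do not lift the lever out of its notches, do not touch the flap, and leave the things standing around where they are.

Things in the scene. Friction and masses are not known exactly. Their poses are not given: they have to be found in the camera images.
- stand: The fixed lever stand on the bench: dark steel base plate 10 mm thick, blue fulcrum cheeks, green steel offcut box. Origin on the bench directly under the lever's pivot. Own z is up; the lever's long arm runs along own -y, the box lies at own +y, and the red stop's push plate is at own -x. It stands anywhere on the bench with a turned heading.
- lever_pad (a point): Centre of the top face of the black rubber pad (46 mm across the lever, 44 mm along it) on the long end of the loose steel lever. With the lever at rest this is about 164 mm above the bench, 226 mm from the pivot horizontally, and the pad slopes 13 degrees up towards its free end. A rubber bumper on the base stops the lever at its lowest, with this point about 55 mm above the bench. Pressing all the way down takes roughly 4 to 8 N once the stop is out.
- lever_pivot (a point): Centre of the lever's brass cross pin (16 mm diameter), which lies loose in the open-topped notches of the blue cheeks, 100 mm above the bench. The lever is a steel bar 30 mm wide, 12 mm thick, with 235 mm from pivot to pad centre and 100 mm from pivot to its toe, which lies under the lip of the flap.
- stop_face (a point): Centre of the outer face of the red safety stop's upright push plate (36 mm wide along the lever, 8 mm thick, from 20 to 100 mm above the bench; this point is 70 mm above the bench). The plate is at first 150 to 164 mm to the side of the lever's centre line and 150 mm from the pivot along the long arm. It is joined by a low rod to a red block, 36 mm wide and 117 mm tall, that stands under the long arm and keeps the lever from going down.
- stop (a joint): Travel of the red safety stop, m: 0 to 0.012 at the start (block under the lever), 0.07 at its end stop (block fully out on the other side). It moves along the stand's own +x when its plate is pushed towards the lever; friction about 2 N, stays where left.
- flap (a joint): Opening of the heavy yellow steel flap (230 x 162 x 14 mm, about 3.6 kg) on the box, rad: 0 shut, about 0.33 with the lever fully down. Hinged on the side away from the lever; falls shut by itself.
- flap_lip (a point): Middle of the upper front edge of the yellow flap, above the lever's toe; 101 mm above the bench when shut.
- jar: Bystander, to be left alone: glass jar with yellow cap, 64 mm across, 100 mm tall. Origin at its underside's centre.
- can: Bystander, to be left alone: blue can, 60 mm across, 120 mm tall. Origin at its underside's centre.
- mug: Bystander, to be left alone: blue mug, 80 mm across, 90 mm tall. Origin at its underside's centre.
- screwdriver: Bystander, to be left alone: screwdriver with orange handle, lying flat on the bench.
- hammer: Bystander, to be left alone: hammer, lying flat on the bench.
- bin: Bystander, to be left alone: open yellow plastic bin 160 x 110 x 60 mm. Origin at its underside's centre.
- tape_reel: Bystander, to be left alone: grey reel lying flat, 90 mm across, 30 mm tall. Origin at its underside's centre.

How it is judged:
By the outcome, as a careful person would: the job done as asked, in the order asked, and still so for the second after the job is handed in, while the arm keeps its last pose, push and grip.
It also fails if it takes over 48 s, if anything falls off the work surface, if the arm or the gripper's body presses on something with over 40 N, if the wrist force passes 120 N, or if a joint passes its speed limit or range.

### The arm

A 6-joint arm with a two-finger parallel gripper is mounted at the origin on the work surface. World frame = base frame: x ahead of the robot, y to its left, z up, the work surface at z = 0. Lengths are in mm, angles in rad, forces in N, time in s.
With the tool pointing down it reaches from about 325 to 850 mm from the base axis. Payload 15.5 kg.
Tool frame: the origin (TCP) lies midway between the tips of the shut fingers; the grasp point (between the pads) lies 19 mm behind it; z points along the fingers, y is the line along which they close (so a half turn about z gives the same grasp; the last joint's range is limited). The gripper opens to 91 mm and grips with 3 to 60 N. Pads are 32 mm wide; open, the fingers measure 118 mm over their backs; the gripper's body (76 mm by 178 mm) begins 60 mm behind the grasp point.
Start: joints at [1.23, 0.494, 1.345, -0, 1.302, -0.096], TCP at [151.471, 606.368, 213.915] pointing down, gripper open.
Joint ranges: [-2.91, 2.91], [-0.82, 2.16], [0.22, 2.67], [-1.22, 4.37], [0.12, 2.79], [-3.08, 3.08]. Speed limits (rad/s): [1.89, 1.89, 2.57, 3.01, 3.01, 3.01].

### API

Orientations are given as a unit quaternion [w, x, y, z].
In Python, from workcell import arm gives the robot as it stands.
- The arm moves only by the tool arm_command, never from a script. Its argument "increments" is a list of rows, each an object of numbers: "rx", "ry", "rz": the turn, a rotation vector about the tool's x, y, z in degrees; "dx", "dy", "dz": the shift along the tool's x, y, z in m; "grip": the finger opening in m, from 0 to 0.0912. A call has 1 to 10 rows; each row shifts and turns the commanded pose from where the row before left it, along the tool's axes as they then stand; what a row does not reach is not made up. A row lasts 1/8 s, in which the tool goes at most 62.5 mm and 10.7 degrees, less where a joint would pass 70% of its speed; a pose out of reach is approached as far as the arm can. A call is refused whole if a number of a shift passes 0.0625 or a number of a turn 10.7, either way. A call with a gripper value outside its range is refused whole. The fingers move at their own pace and stop on an object; the grip force is fixed at half the most. Time passes only in rows, so rows that do not move let the fingers close. It gives the time, the measured TCP pose, the force, the opening and the grip force at its end, in the units of the state.
- arm.observe(): the state, without advancing time (a new reading comes with each control period).
- arm.get_image(name): name is "scene" or "top"; returns the picture (420x560x3 uint8, red, green, blue); there is no depth.
- arm.camera_params(name): a dict with "mtx" (3x3 intrinsics, pixels), "dist" ([k1, k2, p1, p2, k3] as OpenCV has them; the pictures are not rectified), "view" (4x4, takes a point from world to camera coordinates). Camera axes: x right, y down, z forward; pixel columns grow to the right and rows downward; lengths in mm; the calibration is good to about 2 mm. A picture is of the moment at which its call begins. camera_params takes no time and is no camera call.
- arm.sign_off(): hands the job in; it is judged then, once.
The state is a dict: "t": time; "qpos": joint angles; "dq": joint speeds; "joint_torque": joint torques, N m; "tool_pos": TCP position; "orientation": TCP orientation; "force": force on the tool from outside, world axes, zero at the start; "wrist_torque": the same for the moment, N m; "opening": opening from 0.0 (shut) to 1.0 (fully open); "grasp_force": force on a finger pad.
Only numpy, scipy, OpenCV 4.12 (cv2) and the standard library are available. Lean on these libraries where they do the work, as an engineer would, in place of code of your own. Each camera call takes 0.05 s, during which the arm holds its last target. There are 200 camera calls.

## Working session

There is one attempt and no reset: what is moved stays moved. The work goes in short steps, Python scripts to look and compute and a tool call to move; the robot and the scene stay as the last step left them, time stands still between calls to the robot, and variables do not carry over. Pictures are saved under pics/ and viewed, at most 10 in all, crops included, and the job is handed in when it is done.

Besides the shell and the picture viewer there is one more tool, called after "Emit:" as name([rows], argument=value, ...), one row to a line, values as JSON. arm_command: Moves the arm, as the interface text tells. Its arguments: {"type":"object","properties":{"increments":{"type":"array"}},"required":["increments"]}

```bash
mkdir -p pics; python3 - <<'E'
from workcell import arm
import cv2,numpy as np
ims=[]
for n in("scene","top"):
    im=arm.get_image(n)[:,:,::-1]; cv2.imwrite(f"pics/{n}0.png",im)
    p=arm.camera_params(n); np.savez(n+".npz",**{k:np.array(v) for k,v in p.items()})
    V=np.array(p["view"]);print(n,-V[:3,:3].T@V[:3,3],V[2,:3])
print(arm.observe())
E
```

```text
scene [ 912.89466996 -598.73533531 1211.49887624] [-0.27392919  0.4525667  -0.84861427]
top [ 422.78409455  -34.852374   1640.84454026] [ 0.07362329  0.00837228 -0.99725098]
{'t': 0.1, 'qpos': array([ 1.23049796e+00,  4.94138546e-01,  1.34601419e+00,  1.05795070e-05,
        1.30248714e+00, -9.55231304e-02]), 'dq': array([-0.00069258, -0.00065555, -0.00155871, -0.00141456,  0.00153069,
       -0.00064247]), 'joint_torque': array([ 1.87200792e-03, -8.80247426e+01, -3.82544088e+01,  7.07062706e-02,
        4.82867612e-02, -1.20328059e-04]), 'tool_pos': array([151.36555313, 606.07634826, 213.40563019]), 'orientation': array([-1.18178750e-04,  1.22083690e-01,  9.92519672e-01, -5.10125760e-04]), 'force': array([0.18237088, 0.56558283, 0.42824779]), 'wrist_torque': array([-0.01410115, -0.00902991,  0.02699981]), 'grasp_force': 0.0, 'opening': 1.0025715137371787}
```

View pics/scene0.png

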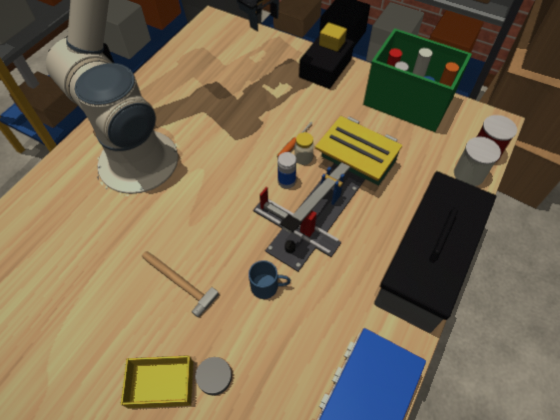

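View pics/top0.png

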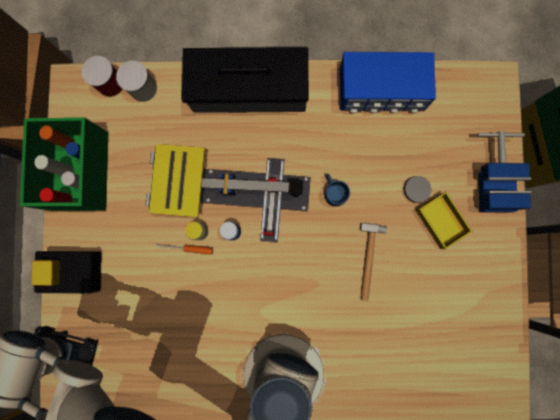

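```bash
cat >h.py <<'E'
import numpy as np,cv2
def ray(n,uv,z):
    p=np.load(n+".npz");V=p["view"];R=V[:3,:3];c=-R.T@V[:3,3]
    q=cv2.undistortPoints(np.array(uv,float).reshape(-1,1,2),p["mtx"],p["dist"]).reshape(-1,2)
    d=np.c_[q,np.ones(len(q))]@R
    return c+d*((z-c[2])/d[:,2])[:,None]
def blobs(im,lo,hi,mn=6):
    h=cv2.cvtColor(im,cv2.COLOR_BGR2HSV);m=cv2.inRange(h,lo,hi)
    n,l,s,c=cv2.connectedComponentsWithStats(m)
    return [(s[i],c[i],l==i) for i in range(1,n) if s[i][4]>=mn]
E
python3 - <<'E'
from h import *
for n in("top","scene"):
    im=cv2.imread(f"pics/{n}0.png")
    for s,c,m in blobs(im,(20,120,90),(35,255,255),200):
        r=cv2.minAreaRect(np.argwhere(m)[:,::-1].astype(np.float32));b=cv2.boxPoints(r)
        print(n,"yel",s,c.round(1),ray(n,b,101)[:,:2].round().tolist())
    for lo,hi in(((0,150,50),(6,255,255)),((174,150,50),(180,255,255))):
        for s,c,m in blobs(im,lo,hi): print(n,"red",s,c.round(1),ray(n,[c],100)[0].round(1))
t=cv2.imread("pics/top0.png")[135:265,135:365];s=cv2.imread("pics/scene0.png")[110:310,230:420]
cv2.imwrite("pics/tz.png",cv2.resize(t,None,fx=3.4,fy=3.4,interpolation=2))
cv2.imwrite("pics/sz.png",cv2.resize(s,None,fx=3,fy=3,interpolation=2))
E
```

```text
top yel [ 149  143   56   75 3194] [176.3 180. ] [[542.0, 439.0], [777.0, 421.0], [760.0, 253.0], [526.0, 272.0]]
top yel [ 420  192   53   58 1360] [443.7 219.8] [[555.0, -443.0], [614.0, -538.0], [477.0, -624.0], [418.0, -529.0]]
top yel [184 221  19  19 275] [193.3 229.9] [[515.0, 318.0], [515.0, 259.0], [457.0, 259.0], [457.0, 317.0]]
top yel [ 31 260  22  26 502] [ 41.2 272.7] [[305.0, 830.0], [388.0, 827.0], [384.0, 755.0], [302.0, 758.0]]
top red [268 178   9   3  25] [272.  179.1] [651.5  31.9 100. ]
top red [ 39 188  16  14 178] [ 46.4 194.6] [603.9 784.  100. ]
top red [264 231  10   4  26] [268.4 232.9] [476.2  43.5 100. ]
scene yel [320  23  27  17 280] [333.   30.7] [[291.0, 789.0], [269.0, 867.0], [367.0, 867.0], [386.0, 790.0]]
scene yel [ 315  116   87   63 2573] [358.5 147. ] [[535.0, 269.0], [514.0, 447.0], [775.0, 418.0], [781.0, 251.0]]
scene yel [296 132  18  14 205] [304.1 138.7] [[454.0, 299.0], [503.0, 326.0], [528.0, 277.0], [481.0, 250.0]]
scene yel [ 120  355   70   53 2465] [158.8 381.4] [[426.0, -555.0], [571.0, -460.0], [642.0, -549.0], [504.0, -638.0]]
scene red [388  49  14  16 169] [393.9  55.9] [590.3 805.6 100. ]
scene red [478 134   5   2   8] [480.2 134.6] [979.5 581.9 100. ]
scene red [497 140  11  12  42] [501.5 144.9] [1051.   572.4  100. ]
scene red [260 188   7   9  28] [263.2 191.9] [482.3  42.5 100. ]
scene red [261 198   1  10  10] [261.  202.5] [496.    6.5 100. ]
scene red [305 211  11  25 130] [309.4 221.8] [651.   18.1 100. ]
```

View pics/tz.png

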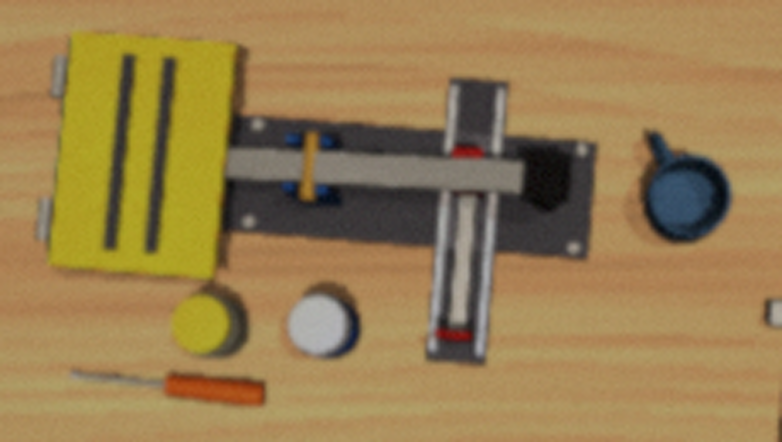

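View pics/sz.png

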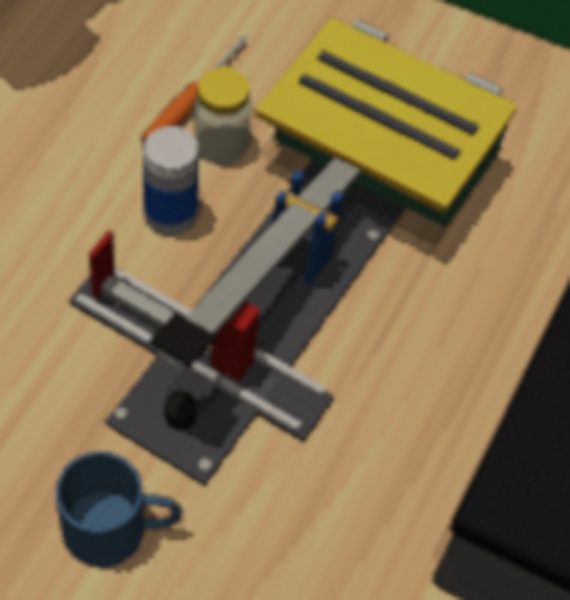

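The top view shows the stand at a heading of about -4.4°. The plate is at top px (268,233), the pin at (226,184) and the pad at (296,187). The can is at (228,230), clear of the push path. The scene view shows the plate on the robot side and the block still under the lever.

```bash
python3 - <<'E'
from h import *
a=np.radians(-4.4);X=np.array([np.cos(a),np.sin(a)]);Y=np.array([-X[1],X[0]])
f=lambda u,v,z:ray("top",[(u/3.4+135,v/3.4+135)],z)[0][:2]
g=lambda u,v,z:ray("scene",[(u/3+230,v/3+110)],z)[0][:2]
piv=f(310,167,108);pad=f(546,178,164);pl=f(455,336,100);can=f(318,322,120);mug=f(685,195,90)
print("piv",piv,g(309,211,108),"pad",pad,g(182,338,164),"plate",pl,g(103,240,100),"can",can,"mug",mug)
for n,p in(("pad",pad),("plate",pl),("can",can),("mug",mug)): print(n,(p-piv)@X,(p-piv)@Y)
v=pad-piv;print(np.degrees(np.arctan2(v[0],-v[1])))
print("expected pad",piv-226*Y,"face0",piv-150*Y-157*X)
E
```

```text
piv [634.38824469 180.34632665] [646.99426345 177.54738216] pad [615.70718425 -44.41975226] [623.37615598 -44.88426587] plate [473.20379762  42.05455795] [481.61746977  49.92126502] can [485.92353015 169.93726809] mug [ 608.56375239 -178.52956179]
pad -1.3821675977204215 -225.5368303792225
plate -150.09978647755867 -150.25010271217303
can -147.22857938109712 -21.768449090737278
mug 1.7842282554796647 -359.7994222276795
-4.751123931373526
expected pad [617.04974433 -44.98759536] face0 [466.34310837  42.83330123]
```

Emit:
arm_command([
  {"rz":-9.6,"grip":0},
  {"grip":0},
  {"grip":0},
  {"grip":0},
])

```text
validation failed for argument at $.in...
```

Emit:
arm_command([
  {"rx":0.0,"ry":0.0,"rz":-9.6,"dx":0.0,"dy":0.0,"dz":0.0,"grip":0.0},
  {"rx":0.0,"ry":0.0,"rz":0.0,"dx":0.0,"dy":0.0,"dz":0.0,"grip":0.0},
])

```text
t: 0.35
tool_pos: [151.4, 606.2, 213.6]
orientation: [-0.0, 0.039, 0.999, -0.0]
force: [0.3, 0.5, -0.2]
opening: 0.811
grasp_force: 0.0
```

Emit:
arm_command([
  {"dx":-0.0265,"dy":-0.0448,"grip":0.0},
  {"dx":-0.0265,"dy":-0.0448,"grip":0.0},
  {"dx":-0.0265,"dy":-0.0448,"grip":0.0},
  {"dx":-0.0265,"dy":-0.0448,"grip":0.0},
  {"dx":-0.0265,"dy":-0.0448,"grip":0.0},
  {"dx":-0.0265,"dy":-0.0448,"grip":0.0},
  {"dx":-0.0265,"dy":-0.0448,"grip":0.0},
  {"dx":-0.0265,"dy":-0.0448,"grip":0.0},
  {"dx":-0.0265,"dy":-0.0448,"grip":0.0},
  {"dx":-0.0265,"dy":-0.0448,"grip":0.0},
])

```text
validation failed for argument at $.in...
```

Emit:
arm_command([
  {"dx":-0.0265,"dy":-0.0448,"grip":0.0},
  {"dx":-0.0265,"dy":-0.0448,"grip":0.0},
  {"dx":0.0,"grip":0.0},
  {"dx":0.0,"grip":0.0},
])

```text
validation failed for argument at $.in...
```

Emit:
arm_command([
  {"rx":0,"ry":0,"rz":0,"dx":-0.0265,"dy":-0.0448,"dz":0,"grip":0},
  {"rx":0,"ry":0,"rz":0,"dx":-0.0265,"dy":-0.0448,"dz":0,"grip":0},
  {"rx":0,"ry":0,"rz":0,"dx":-0.0265,"dy":-0.0448,"dz":0,"grip":0},
  {"rx":0,"ry":0,"rz":0,"dx":-0.0265,"dy":-0.0448,"dz":0,"grip":0},
  {"rx":0,"ry":0,"rz":0,"dx":-0.0265,"dy":-0.0448,"dz":0,"grip":0},
  {"rx":0,"ry":0,"rz":0,"dx":-0.0265,"dy":-0.0448,"dz":0,"grip":0},
  {"rx":0,"ry":0,"rz":0,"dx":-0.0265,"dy":-0.0448,"dz":0,"grip":0},
  {"rx":0,"ry":0,"rz":0,"dx":-0.0265,"dy":-0.0448,"dz":0,"grip":0},
  {"rx":0,"ry":0,"rz":0,"dx":-0.0265,"dy":-0.0448,"dz":0,"grip":0},
  {"rx":0,"ry":0,"rz":0,"dx":-0.0265,"dy":-0.0448,"dz":0,"grip":0},
])

```text
t: 1.6
tool_pos: [381.7, 137.7, 214.1]
orientation: [0.0, 0.041, 0.999, 0.0]
force: [1.1, 1.4, 0.0]
opening: 0.006
grasp_force: 0.0
```

Emit:
arm_command([
  {"rx":0,"ry":0,"rz":0,"dx":-0.0265,"dy":-0.0448,"dz":0,"grip":0},
  {"rx":0,"ry":0,"rz":0,"dx":-0.0265,"dy":-0.0448,"dz":0,"grip":0},
  {"rx":0,"ry":0,"rz":0,"dx":0,"dy":0,"dz":0,"grip":0},
  {"rx":0,"ry":0,"rz":0,"dx":0,"dy":0,"dz":0,"grip":0},
])

```text
t: 2.1
tool_pos: [426.7, 45.9, 213.8]
orientation: [-0.0, 0.04, 0.999, 0.0]
force: [-1.2, -0.3, -0.2]
opening: 0.004
grasp_force: 0.0
```

Emit:
arm_command([
  {"rx":0,"ry":0,"rz":0,"dx":0,"dy":0,"dz":0.038,"grip":0},
  {"rx":0,"ry":0,"rz":0,"dx":0,"dy":0,"dz":0.038,"grip":0},
  {"rx":0,"ry":0,"rz":0,"dx":0,"dy":0,"dz":0.038,"grip":0},
  {"rx":0,"ry":0,"rz":0,"dx":0,"dy":0,"dz":0.038,"grip":0},
  {"rx":0,"ry":0,"rz":0,"dx":0,"dy":0,"dz":0,"grip":0},
  {"rx":0,"ry":0,"rz":0,"dx":0,"dy":0,"dz":0,"grip":0},
])

```text
t: 2.85
tool_pos: [427.2, 46.4, 62.9]
orientation: [0.0, 0.038, 0.999, 0.0]
force: [0.2, -0.3, -0.5]
opening: 0.005
grasp_force: 0.0
```

Emit:
arm_command([
  {"rx":0,"ry":0,"rz":0,"dx":-0.008,"dy":0,"dz":0,"grip":0},
  {"rx":0,"ry":0,"rz":0,"dx":-0.008,"dy":0,"dz":0,"grip":0},
  {"rx":0,"ry":0,"rz":0,"dx":-0.008,"dy":0,"dz":0,"grip":0},
  {"rx":0,"ry":0,"rz":0,"dx":-0.008,"dy":0,"dz":0,"grip":0},
  {"rx":0,"ry":0,"rz":0,"dx":-0.008,"dy":0,"dz":0,"grip":0},
  {"rx":0,"ry":0,"rz":0,"dx":-0.008,"dy":0,"dz":0,"grip":0},
  {"rx":0,"ry":0,"rz":0,"dx":-0.008,"dy":0,"dz":0,"grip":0},
])

```text
t: 3.72
tool_pos: [483.2, 41.4, 61.8]
orientation: [-0.0, 0.039, 0.999, -0.0]
force: [-2.7, -1.3, 1.0]
opening: 0.003
grasp_force: 1.2
```

Emit:
arm_command([
  {"rx":0,"ry":0,"rz":0,"dx":-0.007,"dy":0,"dz":0,"grip":0},
  {"rx":0,"ry":0,"rz":0,"dx":-0.007,"dy":0,"dz":0,"grip":0},
  {"rx":0,"ry":0,"rz":0,"dx":-0.007,"dy":0,"dz":0,"grip":0},
])

```text
t: 4.1
tool_pos: [504.2, 39.9, 61.9]
orientation: [-0.0, 0.039, 0.999, -0.0]
force: [-3.1, -1.0, 0.5]
opening: 0.008
grasp_force: 1.2
```

Contact with the plate and it is sliding at about 3 N. I'll go on in small steps until it reaches the end stop.

Emit:
arm_command([
  {"rx":0,"ry":0,"rz":0,"dx":-0.004,"dy":0,"dz":0,"grip":0},
  {"rx":0,"ry":0,"rz":0,"dx":-0.004,"dy":0,"dz":0,"grip":0},
])

```text
t: 4.35
tool_pos: [511.9, 39.3, 61.9]
orientation: [-0.0, 0.039, 0.999, -0.0]
force: [-2.8, -2.2, -1.0]
opening: 0.004
grasp_force: 1.1
```

Emit:
arm_command([
  {"rx":0,"ry":0,"rz":0,"dx":-0.003,"dy":0,"dz":0,"grip":0},
  {"rx":0,"ry":0,"rz":0,"dx":0,"dy":0,"dz":0,"grip":0},
])

```text
t: 4.6
tool_pos: [515.0, 39.1, 61.9]
orientation: [0.0, 0.039, 0.999, 0.0]
force: [0.2, -0.4, -0.8]
opening: 0.004
grasp_force: 0.5
```

Emit:
arm_command([
  {"rx":0,"ry":0,"rz":0,"dx":-0.003,"dy":0,"dz":0,"grip":0},
  {"rx":0,"ry":0,"rz":0,"dx":0,"dy":0,"dz":0,"grip":0},
])

```text
t: 4.85
tool_pos: [514.9, 39.1, 61.7]
orientation: [-0.003, 0.039, 0.999, 0.0]
force: [-16.4, 0.2, 12.4]
opening: 0.006
grasp_force: 8.1
```

Emit:
arm_command([
  {"rx":0,"ry":0,"rz":0,"dx":0.01,"dy":0,"dz":0,"grip":0},
  {"rx":0,"ry":0,"rz":0,"dx":0.02,"dy":0,"dz":0,"grip":0},
  {"rx":0,"ry":0,"rz":0,"dx":0.02,"dy":0,"dz":0,"grip":0},
  {"rx":0,"ry":0,"rz":0,"dx":0,"dy":0,"dz":-0.045,"grip":0},
  {"rx":0,"ry":0,"rz":0,"dx":0,"dy":0,"dz":-0.045,"grip":0},
  {"rx":0,"ry":0,"rz":0,"dx":0,"dy":0,"dz":-0.045,"grip":0},
  {"rx":0,"ry":0,"rz":0,"dx":0.04,"dy":0,"dz":-0.03,"grip":0},
  {"rx":0,"ry":0,"rz":0,"dx":0.04,"dy":0,"dz":0,"grip":0},
  {"rx":0,"ry":0,"rz":0,"dx":0,"dy":0,"dz":0,"grip":0},
  {"rx":0,"ry":0,"rz":0,"dx":0,"dy":0,"dz":0,"grip":0},
])

```text
t: 6.1
tool_pos: [388.9, 48.8, 227.2]
orientation: [0.001, 0.039, 0.999, 0.0]
force: [-0.1, 0.3, 0.0]
opening: 0.006
grasp_force: 0.0
```

```bash
python3 - <<'E'
from workcell import arm
from h import *
for n in("scene","top"):
    im=arm.get_image(n)[:,:,::-1].copy(); cv2.imwrite(f"pics/{n}1.png",im)
    for lo,hi in(((0,150,50),(6,255,255)),((174,150,50),(180,255,255))):
        for s,c,m in blobs(im,lo,hi): print(n,"red",s,c.round(1),ray(n,[c],110)[0].round(1))
t=cv2.imread("pics/top1.png")[135:265,175:345];s=cv2.imread("pics/scene1.png")[110:310,230:420]
f=lambda i:cv2.resize(i,(400,int(i.shape[0]*400/i.shape[1])),interpolation=2)
a,b=f(t),f(s);h=max(len(a),len(b))
P=lambda i:cv2.copyMakeBorder(i,0,h-len(i),0,0,0)
cv2.imwrite("pics/c1.png",np.hstack([P(a),P(b)]))
E
```

```text
scene red [388  49  14  16 167] [393.9  55.9] [593.1 792.9 110. ]
scene red [478 130   6   6  18] [480.8 133.6] [979.  576.6 110. ]
scene red [493 139  17  14  81] [501.8 143.8] [1049.4  566.7  110. ]
scene red [276 196   8  22  83] [278.9 205.5] [550.5  17.7 110. ]
scene red [317 217  17  29 301] [324.4 230.6] [703.3   7.7 110. ]
top red [269 160  10  12 108] [273.7 165.6] [694.1  26.  110. ]
top red [ 39 188  15  14 169] [ 46.3 194.6] [602.9 779.1 110. ]
top red [264 213  12   5  38] [269.7 215.1] [533.2  38.8 110. ]
```

View pics/c1.png

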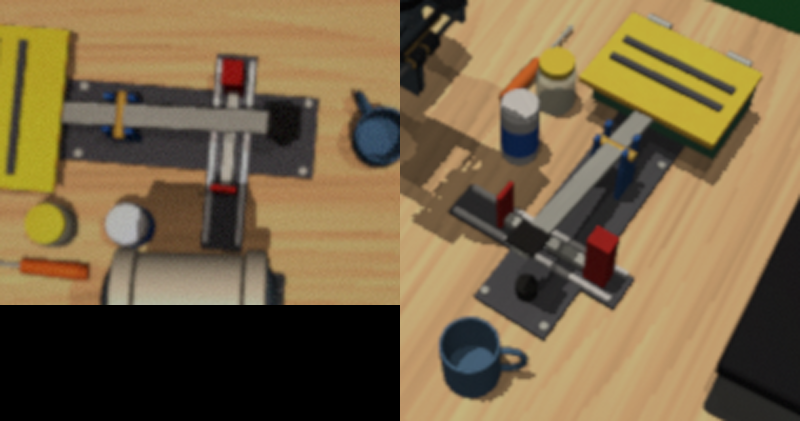

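The block is fully out (top px (274,166), about 70 mm past the lever line). Lever and bystanders are untouched. Next I'll move above the pad.

Emit:
arm_command([
  {"rx":0,"ry":0,"rz":0,"dx":-0.047,"dy":-0.0152,"dz":0,"grip":0},
  {"rx":0,"ry":0,"rz":0,"dx":-0.047,"dy":-0.0152,"dz":0,"grip":0},
  {"rx":0,"ry":0,"rz":0,"dx":-0.047,"dy":-0.0152,"dz":0,"grip":0},
  {"rx":0,"ry":0,"rz":0,"dx":-0.047,"dy":-0.0152,"dz":0,"grip":0},
  {"rx":0,"ry":0,"rz":0,"dx":-0.047,"dy":-0.0152,"dz":0,"grip":0},
  {"rx":0,"ry":0,"rz":0,"dx":0,"dy":0,"dz":0.02,"grip":0},
  {"rx":0,"ry":0,"rz":0,"dx":0,"dy":0,"dz":0.02,"grip":0},
  {"rx":0,"ry":0,"rz":0,"dx":0,"dy":0,"dz":0,"grip":0},
  {"rx":0,"ry":0,"rz":0,"dx":0,"dy":0,"dz":0,"grip":0},
])

```text
t: 7.32
tool_pos: [617.1, -45.2, 187.3]
orientation: [0.0, 0.039, 0.999, -0.0]
force: [-0.1, 0.7, 0.8]
opening: 0.005
grasp_force: 0.0
```

```bash
python3 - <<'E'
from workcell import arm
import cv2,numpy as np
s=arm.get_image("scene")[110:310,230:420,::-1]
cv2.imwrite("pics/s2.png",cv2.resize(s,None,fx=3,fy=3,interpolation=2))
E
```

```text
(no output)
```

View pics/s2.png

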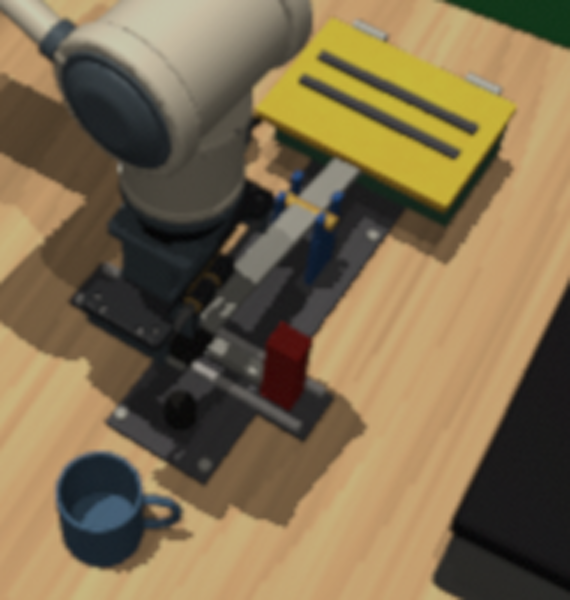

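The fingers hang over the pad (crop px (185,340)), clear of everything else. Pressing down along the lever's arc.

Emit:
arm_command([
  {"rx":0,"ry":0,"rz":0,"dx":0,"dy":0,"dz":0.012,"grip":0},
  {"rx":0,"ry":0,"rz":0,"dx":0,"dy":0,"dz":0.006,"grip":0},
  {"rx":0,"ry":0,"rz":0,"dx":0,"dy":-0.001,"dz":0.006,"grip":0},
  {"rx":0,"ry":0,"rz":0,"dx":0,"dy":-0.001,"dz":0.006,"grip":0},
  {"rx":0,"ry":0,"rz":0,"dx":0,"dy":-0.001,"dz":0.006,"grip":0},
])

```text
t: 8.0
tool_pos: [616.5, -48.6, 150.9]
orientation: [0.0, 0.039, 0.999, -0.0]
force: [-1.9, -3.1, 5.8]
opening: 0.007
grasp_force: 2.8
```

Emit:
arm_command([
  {"rx":0,"ry":0,"rz":0,"dx":0,"dy":-0.001,"dz":0.006,"grip":0},
  {"rx":0,"ry":0,"rz":0,"dx":0,"dy":-0.001,"dz":0.006,"grip":0},
  {"rx":0,"ry":0,"rz":0,"dx":0,"dy":-0.001,"dz":0.006,"grip":0},
  {"rx":0,"ry":0,"rz":0,"dx":0,"dy":-0.001,"dz":0.006,"grip":0},
])

```text
t: 8.5
tool_pos: [616.4, -52.8, 127.1]
orientation: [0.001, 0.039, 0.999, -0.001]
force: [-1.7, -4.5, 6.5]
opening: 0.007
grasp_force: 3.3
```

Emit:
arm_command([
  {"rx":0,"ry":0,"rz":0,"dx":0,"dy":-0.002,"dz":0.006,"grip":0},
  {"rx":0,"ry":0,"rz":0,"dx":0,"dy":-0.002,"dz":0.006,"grip":0},
  {"rx":0,"ry":0,"rz":0,"dx":0,"dy":0,"dz":0.006,"grip":0},
  {"rx":0,"ry":0,"rz":0,"dx":0,"dy":0,"dz":0.006,"grip":0},
])

```text
t: 9.0
tool_pos: [616.2, -56.3, 103.1]
orientation: [0.001, 0.039, 0.999, -0.0]
force: [-0.0, -1.1, 6.7]
opening: 0.009
grasp_force: 3.8
```

Emit:
arm_command([
  {"rx":0,"ry":0,"rz":0,"dx":0,"dy":0,"dz":0.006,"grip":0},
  {"rx":0,"ry":0,"rz":0,"dx":0,"dy":0,"dz":0.006,"grip":0},
  {"rx":0,"ry":0,"rz":0,"dx":0,"dy":0,"dz":0.006,"grip":0},
  {"rx":0,"ry":0,"rz":0,"dx":0,"dy":0.0005,"dz":0.006,"grip":0},
])

```text
t: 9.5
tool_pos: [616.3, -55.5, 79.1]
orientation: [0.001, 0.039, 0.999, 0.0]
force: [0.0, 2.0, 7.2]
opening: 0.007
grasp_force: 3.7
```

Emit:
arm_command([
  {"rx":0,"ry":0,"rz":0,"dx":0,"dy":0.0015,"dz":0.005,"grip":0},
  {"rx":0,"ry":0,"rz":0,"dx":0,"dy":0.0015,"dz":0.005,"grip":0},
  {"rx":0,"ry":0,"rz":0,"dx":0,"dy":0.001,"dz":0.004,"grip":0},
])

```text
t: 9.88
tool_pos: [616.6, -52.5, 65.1]
orientation: [0.001, 0.039, 0.999, -0.001]
force: [-0.3, -7.2, 8.0]
opening: 0.006
grasp_force: 3.9
```

Emit:
arm_command([
  {"rx":0,"ry":0,"rz":0,"dx":0,"dy":0.001,"dz":0.003,"grip":0},
  {"rx":0,"ry":0,"rz":0,"dx":0,"dy":0,"dz":0,"grip":0},
])

```text
t: 10.12
tool_pos: [616.6, -51.3, 62.0]
orientation: [0.0, 0.039, 0.999, -0.001]
force: [0.1, -5.2, 4.5]
opening: 0.003
grasp_force: 2.8
```

Emit:
arm_command([
  {"rx":0,"ry":0,"rz":0,"dx":0,"dy":0,"dz":0.002,"grip":0},
  {"rx":0,"ry":0,"rz":0,"dx":0,"dy":0,"dz":0,"grip":0},
])

```text
t: 10.38
tool_pos: [616.7, -51.1, 60.1]
orientation: [0.001, 0.039, 0.999, -0.0]
force: [-0.8, -3.8, 6.3]
opening: 0.003
grasp_force: 3.1
```

Emit:
arm_command([
  {"rx":0,"ry":0,"rz":0,"dx":0,"dy":0,"dz":0.002,"grip":0},
  {"rx":0,"ry":0,"rz":0,"dx":0,"dy":0,"dz":0,"grip":0},
])

```text
t: 10.62
tool_pos: [616.9, -51.1, 59.1]
orientation: [0.001, 0.039, 0.999, -0.0]
force: [-4.1, -2.2, 20.6]
opening: 0.004
grasp_force: 10.2
```

Emit:
arm_command([
  {"rx":0,"ry":0,"rz":0,"dx":0,"dy":0,"dz":0.002,"grip":0},
  {"rx":0,"ry":0,"rz":0,"dx":0,"dy":0,"dz":0,"grip":0},
])

```text
t: 10.88
tool_pos: [617.0, -51.1, 58.5]
orientation: [0.001, 0.039, 0.999, -0.0]
force: [-12.2, -1.4, 44.1]
opening: 0.004
grasp_force: 21.8
```

The bumper is reached at TCP z 58.5, as predicted. I'll ease off slightly and check.

Emit:
arm_command([
  {"rx":0,"ry":0,"rz":0,"dx":0,"dy":0,"dz":-0.0012,"grip":0},
  {"rx":0,"ry":0,"rz":0,"dx":0,"dy":0,"dz":0,"grip":0},
  {"rx":0,"ry":0,"rz":0,"dx":0,"dy":0,"dz":0,"grip":0},
  {"rx":0,"ry":0,"rz":0,"dx":0,"dy":0,"dz":0,"grip":0},
])

```text
t: 11.38
tool_pos: [616.9, -51.1, 58.9]
orientation: [0.001, 0.039, 0.999, -0.0]
force: [-6.9, -1.9, 28.9]
opening: 0.003
grasp_force: 14.5
```

```bash
python3 - <<'E'
from workcell import arm
import cv2,numpy as np
s=arm.get_image("scene")[110:310,230:420,::-1]
cv2.imwrite("pics/s3.png",cv2.resize(s,None,fx=3,fy=3,interpolation=2))
E
```

```text
(no output)
```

View pics/s3.png

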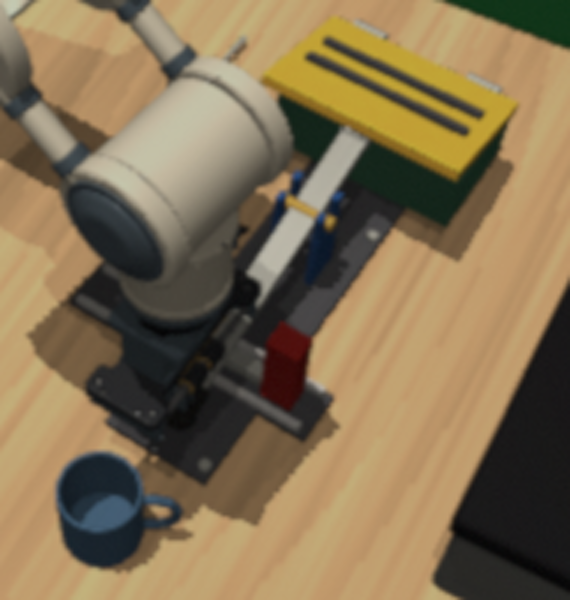

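The flap is raised (front edge at crop px (370,125)–(460,175)), the pin still sits in its notches at (310,210), and the block is out at (287,365). The press is holding at 29 N.

```bash
python3 -c "
from workcell import arm
print(arm.sign_off())"
```

```text
the job is handed in; nothing more can be done
None
```

The red stop is pushed fully across and the lever pad is held down on its bumper at about 29 N. The yellow flap is raised, nothing around the stand was seen disturbed, and the job was handed in at about 11.4 s.

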